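# Switch the bench over to the healthy feed

### The arm

A 6-joint arm with a two-finger parallel gripper is mounted at the origin on a cart in front of the work surface, level with it; the furniture and walls round the work are solid. World frame = base frame: x ahead of the robot, y to its left, z up, the work surface at z = 0. Lengths are in mm, angles in rad, forces in N, time in s.
With the tool pointing down it reaches from about 300 to 750 mm from the base axis. Payload 8.5 kg.
Tool frame: the origin (TCP) lies at the very end of the fingers, on their centre line; the grasp point (between the pads) lies 19 mm behind it; z points along the fingers, y is the line along which they close (so a half turn about z gives the same grasp; the last joint's range is limited). The gripper opens to 85 mm and grips with 20 to 120 N. Pads are 22 mm wide; open, the fingers measure 114 mm over their backs; the gripper's body (76 mm by 85 mm) begins 54 mm behind the grasp point. The pads swing forward as they close: fully open they stand 13 mm farther back than shut.
Start: joints at [0.942, 0.381, 1.297, -0, 1.464, -0.215], TCP at [221.14, 503.565, 231.322] pointing down, gripper open.
Joint ranges: [-3.11, 3.11], [-0.89, 2.33], [0.22, 2.48], [-1.42, 4.56], [0.17, 2.85], [-2.88, 2.88]. Speed limits (rad/s): [2.39, 2.39, 3.14, 3.14, 3.14, 3.14].

### API

Orientations are given as a unit quaternion [x, y, z, w].
In Python, from station import sensors, optics, job_done, regions_of, landmark_of gives the robot as it stands.
- The arm moves only by the shell command python3 -m pendant 'ROWS' [FORCE]. ROWS is JSON, one flat list of numbers, 7 for each row, row after row: the shift along the world's x, y, z in mm, then the turn, a rotation vector about the world's x, y, z in degrees, then the closure, from 0 (fully open) to 1 (shut). A call has 1 to 12 rows; each row shifts and turns the commanded pose from where the row before left it; what a row does not reach is not made up. A row lasts 1/10 s, in which the tool goes at most 50 mm and 8.59 degrees, less where a joint would pass 70% of its speed; a pose out of reach is approached as far as the arm can. A call with a gripper value outside its range is refused whole. The fingers move at their own pace and stop on an object; FORCE is the grip in N (left out, the last holds). Time passes only in rows, so rows that do not move let the fingers close. It gives the time, the measured TCP pose, the force, the opening and the grip force at its end, in the units of the state.
- sensors.state(): the state, without advancing time (a new reading comes with each control period).
- optics.grab_frame(name): name is "scene" or "top" or "wrist"; returns (picture, depth): 384x512x3 uint8, red, green, blue; 384x512 float32, mm along the optical axis (not along the pixel's ray), 0 where there is no reading.
- optics.camera_model(name): a dict with "fx", "fy", "cx", "cy" (pixels), "origin" and "orientation" of the camera in the world; the wrist camera has in their place "mount" (4x4, takes a point from camera to tool coordinates, whose origin is the TCP and whose axes are the flange's). Camera axes: x right, y up, looking along -z (the intrinsics and any distortion apply to the point x, -y, -z); pixel columns grow to the right and rows downward; lengths in mm; the calibration is good to about 2 mm. A picture is of the moment at which its call begins: read the wrist's pose just before it. camera_model takes no time and is no camera call.
- job_done(): hands the job in; it is judged then, once.
Trained networks look in the newest picture that a camera, given by its name, has taken for a name from the list of things; names that differ only in an ending like _2 or _b are one class to them, and where a whole thing is asked for, a point or a joint stands for the part that bears it (a point fixed in the world has none). Each returns a list of dicts, best first, with "conf" (0 to 1); they miss things now and then, are a little off and sometimes report something else, mostly with a low value. They report only what shows in the picture. A call takes as long as a camera call.
- regions_of(camera, thing): "region" (384x512 bool, what is visible of it).
- landmark_of(camera, thing): "location" ([x, y, z] in mm, in world coordinates, good to about 4 mm: a listed point, or the origin of a listed thing).
The state is a dict: "time": time; "joint_pos": joint angles; "joint_velocities": joint speeds; "joint_torque": joint torques, N m; "tool_pos": TCP position; "ee_rot": TCP orientation; "wrist_force": force on the tool from outside, world axes, zero at the start; "moment": the same for the moment, N m; "grip_width": finger opening in mm; "gripper_force": force on a finger pad.
Only numpy, scipy, OpenCV 4.12 (cv2) and the standard library are available. Lean on these libraries where they do the work, as an engineer would, in place of code of your own. Each camera call takes 0.05 s, during which the arm holds its last target. There are 200 camera calls.

### The job

Switch the bench over to the feed whose pilot lamp is green: draw the red safety catch clear of the notched disc, turn the black handle round to its stop at the green lamp, and then push the catch fully home so that it locks the handle there. Do not turn the handle to the red lamp, and leave the other things on the desk where they are.

Things in the scene. Friction and masses are not known exactly. Their poses are not given: they have to be found in the camera images.
- console: Fixed blue desk console, 200 long (x) x 196 wide (y) x 140 mm high, with a grey control panel (210 x 196 mm) that slopes at 30 degrees: it rises away from the front, and its outward normal leans 30 degrees from vertical towards the front (console -x). Origin: centre of the underside, on the desk; x points to the back, y to the left, z up. On the panel, from the bottom up: catch, handle with disc, and a pilot lamp to the upper left and upper right.
- handle (a joint): Turn of the black handle and its disc about the panel's normal, rad: 0 = middle (off) position, pointing up the slope, at the start; positive = anticlockwise seen from the front (towards the left lamp). Stops at +1.06 and -1.06; the disc's outer notches face the catch at +1.047 and -1.047. Friction about 0.15 N m, no spring: it stays where it is left. The catch in a notch really blocks it, with about 0.05 rad of play.
- handle_grip (a point): Grip point of the black handle: on the turning axis, 36 mm out from the panel. Axes turn with the handle: z = panel normal (outward), x = along the bar towards its pointer end, y = across the bar. The bar is 76 mm long (x), 16 mm thick (y) and stands from 13 to 55 mm out from the panel, on a bare-metal disc of 96 mm diameter whose face is 13 mm out from the panel.
- catch (a joint): Travel of the red safety catch, m: 0 = fully home, tongue in the notch of the disc; it slides straight down the slope, away from the disc, to its stop at 0.022. The tongue is clear of the disc beyond 0.0125. Friction about 1.5 N, no spring: it stays where it is left. It goes home only where a notch faces it (nose rounded, notch 4 mm wider than the tongue).
- catch_tab (a point): Centre of the upright red tab of the catch, 32 mm out from the panel; moves with it. Axes: z = panel normal (outward), x = up the slope towards the handle axis (catch opens along -x), y = to the left. The tab is 30 mm along x, 12 mm across y and its top is 46 mm out from the panel; beside it low guide rails (8 mm high) reach 19 mm from its middle. With the catch home the tab centre is 78 mm down the slope from the handle axis.
- pointer (a point): Imaginary point on the handle's pointing direction, 62 mm from its axis and 4 mm out from the panel: it coincides with a lamp's centre when the handle points exactly (1.047 rad) at that lamp.
- lamp_green: Green pilot lamp, an 18 mm dome fixed in one of the two lamp places, 62 mm from the handle axis, 60 degrees left or right of the up-slope direction. Origin: the dome's centre. Which side it is on changes.
- lamp_red: Red pilot lamp, the same, in the other place.
- multimeter: Loose red hand meter lying on its back, 187 x 84 x 51 mm; origin under its centre. Bystander.
- driver_red: Loose red screwdriver, 190 x 24 x 24 mm; origin under its centre. Bystander.
- flux_bottle: Loose small brown dropper bottle, 33 mm diameter, 102 mm high; origin under its centre. Bystander.
- solder_spool: Loose spool of solder, 56 mm diameter, 42 mm high, beside a 245 mm high carton at the right; origin under its centre. Bystander.
- tape_yellow: Loose roll of yellow tape, 65 mm diameter, 18 mm high; origin under its centre. Bystander.
- heatsink: Loose black finned heatsink, 40 x 60 x 27 mm; origin under its centre. Bystander.

How it is judged:
By the outcome, as a careful person would: the job done as asked, in the order asked, and still so for the second after the job is handed in, with the robot touching nothing.
It also fails if it takes over 56 s, if anything falls off the work surface, if the arm or the gripper's body presses on something with over 40 N, if the wrist force passes 120 N, or if a joint passes its speed limit or range.

## Working session

There is one attempt and no reset: what is moved stays moved. The work goes in short steps, Python scripts to look and compute and a shell command to move; the robot and the scene stay as the last step left them, time stands still between calls to the robot, and variables do not carry over. Pictures are saved under pics/ and viewed, at most 10 in all, crops included, and the job is handed in when it is done.

```bash
ls; mkdir -p pics
cat > h.py <<'E'
import numpy as np, cv2
from scipy.spatial.transform import Rotation as R
from station import sensors, optics, job_done, regions_of, landmark_of
def save(cam,name):
    p,d=optics.grab_frame(cam); cv2.imwrite('pics/'+name,cv2.cvtColor(p,cv2.COLOR_RGB2BGR)); return p,d
def cloud(cam,d,mask,st=None):
    m=optics.camera_model(cam); v,u=np.nonzero(mask&(d>0)); z=d[v,u]
    P=np.c_[(u-m['cx'])/m['fx']*z,-(v-m['cy'])/m['fy']*z,-z]
    if 'mount' in m:
        M=np.array(m['mount']); P=P@M[:3,:3].T+M[:3,3]
        return R.from_quat(st['ee_rot']).apply(P)+st['tool_pos']
    return R.from_quat(m['orientation']).apply(P)+m['origin'] if len(np.shape(m['orientation']))==1 else P@np.array(m['orientation']).T+m['origin']
E
python3 - <<'E'
from h import *
s=sensors.state(); print(s['tool_pos'],s['ee_rot'],s['wrist_force'],s['time'])
for c in ('scene','top'):
    save(c,c+'1.png'); print({k:v for k,v in optics.camera_model(c).items()})
    for t in ('console','handle_grip','catch_tab','pointer','lamp_green','lamp_red','multimeter','driver_red','flux_bottle','solder_spool','tape_yellow','heatsink'):
        print(c,t,[(np.round(r['location']),round(r['conf'],2)) for r in landmark_of(c,t)][:2])
print(sensors.state()['time'])
a=cv2.imread('pics/scene1.png');b=cv2.imread('pics/top1.png')
cv2.imwrite('pics/both.png',cv2.resize(np.vstack([a,b]),(400,600)))
E
```

```text
pics
[220.97533721 503.33354159 230.69684852] [ 2.05435695e-01  9.78670329e-01 -6.88102784e-04 -2.99092413e-04] [-1.09485862 -0.61397148  0.73291277] 0.0
{'fx': 465.671054641969, 'fy': 465.671054641969, 'cx': 251.47430949588494, 'cy': 188.61499533908997, 'origin': array([-137.73547148, -566.23489554, 1035.33283392]), 'orientation': array([ 0.35263549, -0.16837894, -0.40335207,  0.82740791])}
scene console [(array([668.,  12.,  -3.]), 0.58)]
scene handle_grip [(array([675.,  10., 136.]), 0.57), (array([ 686., -280.,    0.]), 0.45)]
scene catch_tab [(array([604.,  16.,  88.]), 0.72)]
scene pointer [(array([743.,   8., 132.]), 0.83), (array([408., 325.,   0.]), 0.25)]
scene lamp_green [(array([713.,  59., 115.]), 0.59)]
scene lamp_red [(array([714., -48., 118.]), 0.52)]
scene multimeter [(array([407., 324.,  -1.]), 0.61)]
scene driver_red [(array([390., 126.,   2.]), 0.76), (array([667.,  11.,  -0.]), 0.26)]
scene flux_bottle [(array([ 750., -202.,    3.]), 0.65)]
scene solder_spool [(array([ 684., -280.,    0.]), 0.94)]
scene tape_yellow [(array([ 583., -300.,   -0.]), 0.53)]
scene hea
[... 355 characters left out ...]
.,    1.]), 0.59)]
top handle_grip [(array([674.,  12., 130.]), 0.57)]
top catch_tab [(array([607.,  10.,  88.]), 0.55), (array([714., -49., 117.]), 0.35)]
top pointer [(array([741.,   4., 136.]), 0.68)]
top lamp_green [(array([ 756., -203.,    1.]), 0.56), (array([719.,  61., 122.]), 0.55)]
top lamp_red [(array([710., -49., 122.]), 0.41)]
top multimeter [(array([407., 327.,  -2.]), 0.86)]
top driver_red [(array([393., 126.,   6.]), 0.75), (array([ 579., -300.,    2.]), 0.53)]
top flux_bottle [(array([ 752., -205.,    0.]), 0.64)]
top solder_spool [(array([ 685., -278.,    4.]), 0.78)]
top tape_yellow [(array([419., -24.,   5.]), 0.69)]
top heatsink [(array([ 578., -295.,   -4.]), 0.61)]
1.3
```

View pics/scene1.png

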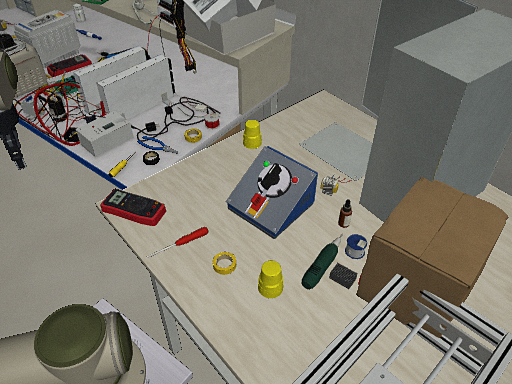

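View pics/top1.png

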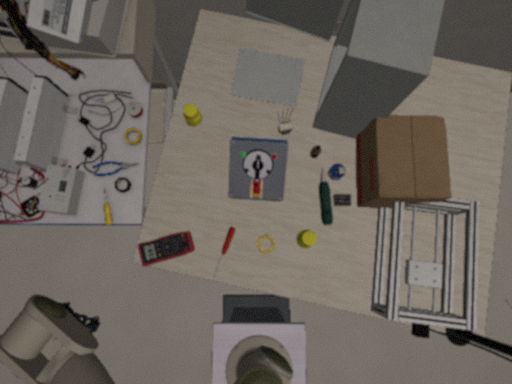

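The scene picture shows the green lamp on the left at (266,164), red on the right at (294,181), the handle pointing up the slope and the red catch at (257,202). The top picture agrees: green (243,155), red (275,156). So the handle has to turn positive. Next I fit the panel pose and plan a standoff.

```bash
cat >> h.py <<'E'
from scipy.optimize import least_squares
s3,c3=.5,np.sqrt(.75)
def axes(yaw):
    Z=R.from_euler('z',yaw); return Z.apply([c3,0,s3]),Z.apply([0,1,0]),Z.apply([-s3,0,c3])
def tool(yaw,turn=0,flip=True):  # tool z=-n, y=-panel y (flip), turned by turn about n
    x,y,n=axes(yaw); Y=-y if flip else y
    return R.from_rotvec(turn*n)*R.from_matrix(np.c_[np.cross(Y,-n),Y,-n])
E
python3 - <<'E'
from h import *
obs={'g':[(675,10,136),(674,12,130)],'c':[(604,16,88),(607,10,88)],'p':[(743,8,132),(741,4,136)],'lg':[(713,59,115),(719,61,122)],'lr':[(714,-48,118),(710,-49,122)]}
loc={'g':(0,0,36),'c':(-78,0,32),'p':(62,0,4),'lg':(31,53.7,4),'lr':(31,-53.7,4)}
def f(q):
    A=np.c_[axes(q[3])]; return np.concatenate([(np.array(loc[k])@A+q[:3]-o) for k in obs for o in obs[k]])
q=least_squares(f,[690,10,100,0]).x; print('O(panel at axis), yaw',q, np.round(f(q).reshape(-1,3)))
print(axes(q[3]))
s=sensors.state(); print(optics.camera_model('wrist'), s['joint_pos'])
T=q[:3]+200*axes(q[3])[2]
print('shift',T-s['tool_pos'])
for fl in (True,False): print(fl,np.degrees((tool(q[3],0,fl)*R.from_quat(s['ee_rot']).inv()).as_rotvec()))
E
```

```text
O(panel at axis), yaw [6.74048910e+02 8.88896940e+00 1.09434158e+02 6.40622212e-02] [[ 17.  -1.   5.]
 [ 18.  -3.  11.]
 [ 19.  -2.  88.]
 [ 16.   4.  88.]
 [-13.  -3. -50.]
 [-11.   1. -54.]
 [ -7.   1. -19.]
 [-13.  -1. -26.]
 [-14.   1. -19.]
 [-10.   2. -23.]]
(array([0.86424894, 0.05544157, 0.5       ]), array([-0.06401841,  0.99794872,  0.        ]), array([-0.49897436, -0.03200921,  0.8660254 ]))
{'fx': 313.1143801411047, 'fy': 313.1143801411047, 'cx': 256.0382633967941, 'cy': 190.2624975231319, 'mount': array([[ 5.08987477e-04,  9.46807219e-01,  3.21800919e-01,
         8.25802784e+01],
       [ 9.99999808e-01, -5.95625655e-04,  1.70774189e-04,
        -5.43802708e-01],
       [ 3.53363118e-04,  3.21800770e-01, -9.46807340e-01,
        -1.42278351e+02],
       [ 0.00000000e+00,  0.00000000e+00,  0.00000000e+00,
         1.00000000e+00]])} [ 9.41717454e-01  3.80622267e-01  1.29738882e+00 -3.20327380e-06
  1.46358396e+00 -2.15298753e-01]
shift [ 353.11593352 -501.0898182    51.32502455]
True [  40.20590661   -7.10312859 -148.04505827]
False [ -5.26793202 -29.8200836   26.74527566]
```

Run:
```python
from h import *
obs={'g':[(675,10,136),(674,12,130)],'c':[(604,16,88),(607,10,88)],'p':[(743,8,132),(741,4,136)],'lg':[(713,59,115),(719,61,122)],'lr':[(714,-48,118),(710,-49,122)]}
loc={'g':(0,0,36),'c':(-78,0,32),'p':(62,0,4),'lg':(31,53.7,4),'lr':(31,-53.7,4)}
def f(q):
    A=np.array(axes(q[3])); return np.concatenate([(np.array(loc[k])@A+q[:3]-o) for k in obs for o in obs[k]])
q=least_squares(f,[690,10,100,0]).x; print('O, yaw',q, np.round(f(q).reshape(-1,3)))
print(axes(q[3]))
s=sensors.state()
T=q[:3]+200*axes(q[3])[2]
print('shift',T-s['tool_pos'])
y=axes(q[3])[1]
print('tilt axis-30*y',-30*y)
for fl in (True,False): print(fl,np.degrees((R.from_rotvec(np.radians(30)*y)*tool(q[3],0,fl)*R.from_quat(s['ee_rot']).inv()).as_rotvec()))
```

```text
O, yaw [ 6.90032521e+02  8.29827973e+00  1.00243594e+02 -5.28482997e-02] [[-3. -1. -5.]
 [-2. -3.  1.]
 [ 3. -3.  1.]
 [-0.  3.  1.]
 [-1. -2.  3.]
 [ 1.  2. -1.]
 [ 5.  2.  4.]
 [-1. -0. -3.]
 [-2.  1.  1.]
 [ 2.  2. -3.]]
(array([ 0.86481631, -0.04574667,  0.5       ]), array([0.0528237 , 0.99860385, 0.        ]), array([-0.49930193,  0.02641185,  0.8660254 ]))
shift [ 369.03403101 -489.9962964    42.13446044]
tilt axis-30*y [ -1.58471108 -29.95811561  -0.        ]
True [ 1.48496426e-04 -2.86116616e-04 -1.59320150e+02]
False [2.03551431e-04 1.05644546e-04 2.06798503e+01]
```

```bash
A='[18.5,-24.5,2.1,0,0,-7.97,0, 18.5,-24.5,2.1,0,0,-7.97,0, 18.5,-24.5,2.1,0,0,-7.97,0, 18.5,-24.5,2.1,0,0,-7.97,0, 18.5,-24.5,2.1,0,0,-7.97,0, 18.5,-24.5,2.1,0,0,-7.97,0, 18.5,-24.5,2.1,0,0,-7.97,0, 18.5,-24.5,2.1,0,0,-7.97,0, 18.5,-24.5,2.1,0,0,-7.97,0, 18.5,-24.5,2.1,0,0,-7.97,0]' ; unset A
python3 -m pendant '[18.5,-24.5,2.1,0,0,-7.97,0, 18.5,-24.5,2.1,0,0,-7.97,0, 18.5,-24.5,2.1,0,0,-7.97,0, 18.5,-24.5,2.1,0,0,-7.97,0, 18.5,-24.5,2.1,0,0,-7.97,0, 18.5,-24.5,2.1,0,0,-7.97,0, 18.5,-24.5,2.1,0,0,-7.97,0, 18.5,-24.5,2.1,0,0,-7.97,0, 18.5,-24.5,2.1,0,0,-7.97,0, 18.5,-24.5,2.1,0,0,-7.97,0]'
python3 -m pendant '[18.5,-24.5,2.1,0,0,-7.97,0, 18.5,-24.5,2.1,0,0,-7.97,0, 18.5,-24.5,2.1,0,0,-7.97,0, 18.5,-24.5,2.1,0,0,-7.97,0, 18.5,-24.5,2.1,0,0,-7.97,0, 18.5,-24.5,2.1,0,0,-7.97,0, 18.5,-24.5,2.1,0,0,-7.97,0, 18.5,-24.5,2.1,0,0,-7.97,0, 18.5,-24.5,2.1,0,0,-7.97,0, 18.5,-24.5,2.1,0,0,-7.97,0]'
python3 -m pendant '[0,0,0,-0.4,-7.49,0,0, 0,0,0,-0.4,-7.49,0,0, 0,0,0,-0.4,-7.49,0,0, 0,0,0,-0.4,-7.49,0,0, 0,0,0,0,0,0,0, 0,0,0,0,0,0,0]'
python3 - <<'E'
from h import *
s=sensors.state(); print(s['joint_pos'],s['tool_pos'],s['wrist_force'],s['time'])
print('rot err',np.degrees((tool(-.0528)*R.from_quat(s['ee_rot']).inv()).as_rotvec()))
p,d=save('wrist','w1.png')
for t in ('handle_grip','catch_tab','pointer','lamp_green','lamp_red'):
    print(t,[(np.round(r['location'],1),round(r['conf'],2)) for r in landmark_of('wrist',t)][:2])
P=cloud('wrist',d,np.ones(d.shape,bool),s)
x,y,n=axes(-.0528); O=np.array([690,8.3,100.2]); L=(P-O)@np.c_[x,y,n]
v,u=np.nonzero(d>0)
h,e=np.histogram(L[(abs(L[:,0])<110)&(abs(L[:,1])<95)][:,2],bins=np.arange(-20,80,2)); print(list(zip(e,h)))
np.save('L.npy',L); np.save('uv.npy',np.c_[u,v])
E
```

```text
time: 2.3
tool_pos: [406.8, 257.5, 252.6]
ee_rot: [0.787, 0.617, 0.0, 0.0]
wrist_force: [-0.4, -1.2, -0.5]
grip_width: 85.1
gripper_force: 0.0
time: 3.3
tool_pos: [591.8, 12.4, 273.4]
ee_rot: [1.0, -0.03, -0.0, -0.0]
wrist_force: [0.2, 0.0, -0.5]
grip_width: 85.7
gripper_force: 0.0
time: 3.9
tool_pos: [591.2, 13.5, 273.9]
ee_rot: [0.966, -0.026, 0.258, 0.007]
wrist_force: [-0.2, -0.1, 0.5]
grip_width: 85.3
gripper_force: 0.0
[-0.21245942  0.22178286  1.50705293  0.10096068  0.89911024  1.3705859 ] [591.17973345  13.45921968 273.8603762 ] [-0.16961654 -0.14972261  0.47238681] 3.9
rot err [-0.03178347 -0.11288787  0.08204641]
handle_grip [(array([674.9,   6.8, 130.4]), 0.72)]
catch_tab [(array([608.8,  12.1,  95.1]), 0.89)]
pointer []
lamp_green []
lamp_red [(array([709.9, -44.5, 118.6]), 0.61)]
[(np.int64(-20), np.int64(0)), (np.int64(-18), np.int64(0)), (np.int64(-16), np.int64(0)), (np.int64(-14), np.int64(12)), (np.int64(-12), np.int64(225)), (np.int64(-10), np.int64(825)), (np.int64(-8), np.int64(166)), (np.int64(-6), np.int64(2)), (np.int64(-4), np.int64(386)), (np.int64(-2), np.
[... 485 characters left out ...]
, np.int64(11)), (np.int64(32), np.int64(11)), (np.int64(34), np.int64(17)), (np.int64(36), np.int64(14)), (np.int64(38), np.int64(14)), (np.int64(40), np.int64(43)), (np.int64(42), np.int64(45)), (np.int64(44), np.int64(186)), (np.int64(46), np.int64(29)), (np.int64(48), np.int64(36)), (np.int64(50), np.int64(137)), (np.int64(52), np.int64(449)), (np.int64(54), np.int64(568)), (np.int64(56), np.int64(20)), (np.int64(58), np.int64(0)), (np.int64(60), np.int64(0)), (np.int64(62), np.int64(0)), (np.int64(64), np.int64(0)), (np.int64(66), np.int64(0)), (np.int64(68), np.int64(0)), (np.int64(70), np.int64(0)), (np.int64(72), np.int64(0)), (np.int64(74), np.int64(0)), (np.int64(76), np.int64(0))]
```

View pics/w1.png

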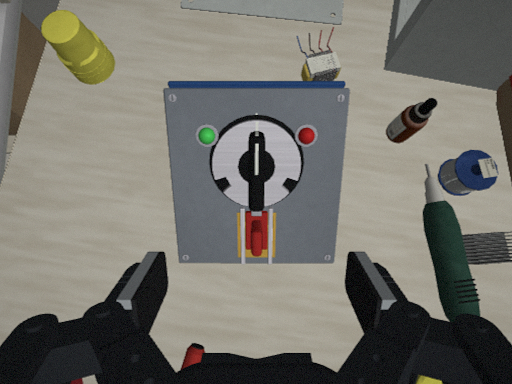

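The wrist picture shows the panel upright: green lamp (207,135) left, red lamp (307,135) right, handle bar (257,170) pointing up, catch tab (257,235). Next I refine the positions from depth.

Run:
```python
from h import *
L=np.load('L.npy'); x,y,n=axes(-.0528); O=np.array([690,8.3,100.2])
c=(abs(L[:,1])<60)
for nm,m in (('bar',c&(L[:,2]>49)&(L[:,2]<58)&(abs(L[:,0])<60)),('tab',c&(L[:,2]>40)&(L[:,2]<47.5)&(L[:,0]<-55)&(abs(L[:,1])<20)),('disc',c&(L[:,2]>11)&(L[:,2]<15)&(abs(L[:,0])<60))):
    Q=L[m]; (cx,cy),(w,h),a=cv2.minAreaRect(Q[:,:2].astype(np.float32))
    print(nm,len(Q),'rect',(round(cx,1),round(cy,1)),(round(w,1),round(h,1)),round(a,1),'pct',np.percentile(Q,[2,50,98],axis=0).round(1).tolist())
pn=(abs(L[:,0])<100)&(abs(L[:,1])<90)&(abs(L[:,2]+.5)<3.5)
A=np.c_[L[pn][:,:2],np.ones(pn.sum())]; print('plane',np.linalg.lstsq(A,L[pn][:,2],rcond=None)[0])
Q=L[pn]; print('panel rect',cv2.minAreaRect(Q[:,:2].astype(np.float32)))
```

```text
bar 1200 rect (0.9, -1.6) (15.3, 75.3) 89.5 pct [[-34.4, -8.7, 50.0], [3.1, -1.7, 54.0], [36.3, 6.1, 55.9]]
tab 283 rect (-77.7, -1.3) (12.0, 28.2) 89.8 pct [[-91.0, -7.2, 40.8], [-76.8, -1.8, 44.7], [-64.0, 4.7, 46.6]]
disc 4132 rect (-3.5, -9.4) (105.6, 113.7) 12.4 pct [[-42.0, -48.0, 11.2], [8.4, -1.8, 12.6], [44.2, 45.0, 14.1]]
plane [ 2.16195820e-04 -1.06785630e-03 -3.11048989e-01]
panel rect ((-10.224456787109375, 0.00490570068359375), (179.52703857421875, 179.98533630371094), 0.0020676441490650177)
```

```bash
cat >> h.py <<'E'
O=np.array([690.7,6.7,100.2]); X,Y,N=axes(-.0528); F=np.c_[X,Y,N]
def loc(p): return (np.asarray(p)-O)@F
def vec(a): return (F@np.asarray(a,float)).round(1)
def shift(target): return vec(np.asarray(target,float)-loc(sensors.state()['tool_pos']))
E
python3 - <<'E'
from h import *
print(loc(sensors.state()['tool_pos']),X,Y,N)
print('to standoff 70',shift([-78,0,70]),'then',vec([0,0,-53]))
E
```

```text
[  0.69624676   1.54755674 199.53944655] [ 0.86481851 -0.0457049   0.5       ] [0.05277547 0.9986064  0.        ] [-0.4993032   0.02638774  0.8660254 ]
to standoff 70 [  -3.5   -1.4 -151.5] then [ 26.5  -1.4 -45.9]
```

```bash
python3 -m pendant '[-0.7,-0.3,-30.3,0,0,0,0.4, -0.7,-0.3,-30.3,0,0,0,0.4, -0.7,-0.3,-30.3,0,0,0,0.4, -0.7,-0.3,-30.3,0,0,0,0.4, -0.7,-0.2,-30.3,0,0,0,0.4, 0,0,0,0,0,0,0.4, 0,0,0,0,0,0,0.4]'
python3 - <<'E'
from h import *
s=sensors.state(); print(loc(s['tool_pos']),s['wrist_force'],s['grip_width']); print('to', shift([-78,0,17]))
print('rot err',np.degrees((tool(-.0528)*R.from_quat(s['ee_rot']).inv()).as_rotvec()))
save('wrist','w2.png')
E
```

```text
time: 4.9
tool_pos: [588.3, 12.1, 122.4]
ee_rot: [0.966, -0.026, 0.259, 0.007]
wrist_force: [0.2, 0.3, 0.1]
grip_width: 51.7
gripper_force: 0.0
[-7.77184528e+01 -5.70356481e-02  7.05141997e+01] [0.24801423 0.29349176 0.09204433] 51.66644735513487
to [ 26.5  -1.3 -46.5]
rot err [-0.03057591  0.00716843  0.07667575]
```

View pics/w2.png

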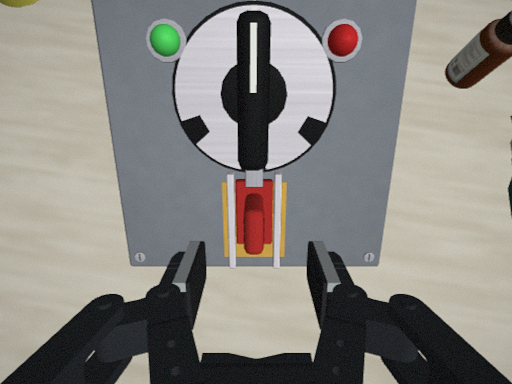

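The picture shows the tab at (255,222), centred between the fingers (190 and 325). I go down and grip it.

```bash
python3 -m pendant '[6.6,-0.3,-11.6,0,0,0,0.4, 6.6,-0.3,-11.6,0,0,0,0.4, 6.6,-0.3,-11.6,0,0,0,0.4, 6.6,-0.3,-11.6,0,0,0,0.4, 0,0,0,0,0,0,0.6, 0,0,0,0,0,0,1, 0,0,0,0,0,0,1, 0,0,0,0,0,0,1, 0,0,0,0,0,0,1]' 40
python3 -c "
from h import *
s=sensors.state(); print(loc(s['tool_pos']),s['wrist_force'],s['grip_width'],s['gripper_force']); print(vec([-21,0,0])/6)"
```

```text
time: 5.85
tool_pos: [613.8, 12.0, 75.6]
ee_rot: [0.966, -0.026, 0.259, 0.006]
wrist_force: [2.8, 7.3, -3.8]
grip_width: 11.4
gripper_force: 41.9
[-79.08283063   1.19557939  17.23498491] [ 2.78639957  7.30497915 -3.77214077] 11.424561174093693 41.883037090301514
[-3.03333333  0.16666667 -1.75      ]
```

```bash
python3 -m pendant '[-3,0.2,-1.75,0,0,0,1, -3,0.2,-1.75,0,0,0,1, -3,0.2,-1.75,0,0,0,1, -3,0.2,-1.75,0,0,0,1, -3,0.2,-1.75,0,0,0,1, -3,0.2,-1.75,0,0,0,1, 0,0,0,0,0,0,1, 0,0,0,0,0,0,1]'
python3 -c "
from h import *
s=sensors.state(); print(loc(s['tool_pos']),s['wrist_force'],s['grip_width'],s['gripper_force'])"
```

```text
time: 6.65
tool_pos: [595.4, 13.0, 65.0]
ee_rot: [0.966, -0.026, 0.258, 0.006]
wrist_force: [1.4, 5.7, -3.2]
grip_width: 11.3
gripper_force: 42.2
[-100.29648997    1.2760781    17.22163796] [ 1.35771085  5.68950615 -3.15061217] 11.289328896377507 42.186105251312256
```

```bash
python3 -m pendant '[0,0,0,0,0,0,0.4, 0,0,0,0,0,0,0.4, 0,0,0,0,0,0,0.4, -7,0.4,12.1,0,0,0,0.4, -7,0.4,12.1,0,0,0,0.4, -7,0.4,12.1,0,0,0,0.4, -7,0.4,12.1,0,0,0,0.4, -7,0.4,12.1,0,0,0,0.4, -7,0.4,12.1,0,0,0,0.4, 0,0,0,0,0,0,0.4]'
python3 -c "
from h import *
s=sensors.state(); print(loc(s['tool_pos']),s['wrist_force'],s['grip_width']);print(shift([0,0,85]), vec([0,0,-65])/5)
save('wrist','w3.png')"
```

```text
time: 7.65
tool_pos: [554.1, 14.4, 139.1]
ee_rot: [0.965, -0.026, 0.26, 0.007]
wrist_force: [0.8, 0.3, -0.5]
grip_width: 51.2
gripper_force: 0.0
[-99.04151515   0.52039979 102.10783915] [ 0.81834031  0.27283127 -0.52304692] 51.239502798903
[94.2 -5.5 34.7] [  6.5   -0.34 -11.26]
```

View pics/w3.png

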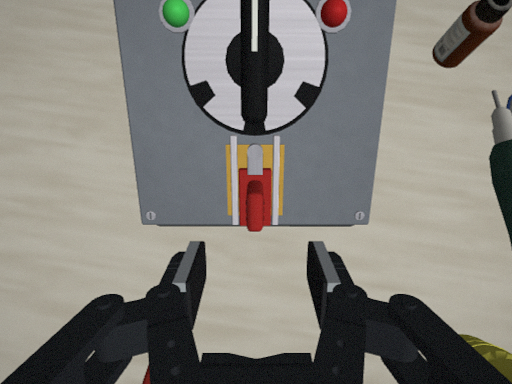

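The catch is drawn: its tongue tip at (255,145) is clear of the disc edge at about (255,133). Next, the handle.

```bash
python3 -m pendant '[23.5,-1.4,8.7,0,0,0,0.4, 23.5,-1.4,8.7,0,0,0,0.4, 23.6,-1.4,8.7,0,0,0,0.4, 23.6,-1.3,8.6,0,0,0,0.4, 0,0,0,0,0,0,0.4, 6.5,-0.3,-11.2,0,0,0,0.4, 6.5,-0.3,-11.2,0,0,0,0.4, 6.5,-0.4,-11.2,0,0,0,0.4, 6.5,-0.3,-11.2,0,0,0,0.4, 6.5,-0.4,-11.2,0,0,0,0.4, 0,0,0,0,0,0,0.4]'
python3 -c "
from h import *
s=sensors.state(); print(loc(s['tool_pos']),s['wrist_force'],s['grip_width'],s['joint_pos'])"
```

```text
time: 8.8
tool_pos: [680.7, 7.3, 113.9]
ee_rot: [0.966, -0.026, 0.257, 0.007]
wrist_force: [-0.9, 0.6, -0.4]
grip_width: 51.2
gripper_force: 0.0
[-1.85348185  0.09766452 16.8434976 ] [-0.8733358   0.60614298 -0.37525823] 51.16507243524665 [-0.18865838  0.54105981  1.50930935  0.12365733  0.57808004  1.35071551]
```

```bash
python3 -m pendant '[0.1,0,3.5,0,0,0,0.5, 0,0,0,0,0,0,1, 0,0,0,0,0,0,1, 0,0,0,0,0,0,1, 0,0,0,0,0,0,1]' 60
python3 -c "
from h import *
s=sensors.state(); print(loc(s['tool_pos']),s['wrist_force'],s['moment'],s['grip_width'],s['gripper_force'])"
```

```text
time: 9.3
tool_pos: [680.9, 8.4, 121.0]
ee_rot: [0.965, -0.026, 0.26, 0.006]
wrist_force: [-1.5, 6.5, 3.5]
grip_width: 14.7
gripper_force: 59.1
[ 1.86663596  1.22988458 22.92512391] [-1.47290904  6.51790006  3.51102659] [0.74201746 0.13268964 0.30603635] 14.737117204516727 59.05226290225983
```

```bash
python3 -m pendant '[0,0,0,-2.5,0.13,4.33,1, 0,0,0,-2.5,0.13,4.33,1, 0,0,0,-2.5,0.13,4.33,1, 0,0,0,-2.5,0.13,4.33,1, 0,0,0,-2.5,0.13,4.33,1, 0,0,0,-2.5,0.13,4.33,1, 0,0,0,0,0,0,1]'
python3 -c "
from h import *
s=sensors.state(); print(loc(s['tool_pos']),s['wrist_force'],s['moment']@F,s['grip_width'],s['gripper_force'],np.degrees((R.from_quat(s['ee_rot'])*tool(-.0528).inv()).as_rotvec())@F)"
```

```text
time: 10.0
tool_pos: [680.7, 9.7, 120.8]
ee_rot: [0.939, 0.226, 0.249, 0.073]
wrist_force: [-1.6, 12.5, 3.8]
grip_width: 15.3
gripper_force: 59.1
[ 1.5495073   2.42331343 22.90211009] [-1.63212272 12.52918375  3.7951687 ] [1.78437015 0.08190292 0.05356654] 15.316335272944018 59.09136414527893 [ 0.1015563  -0.12900278 30.10638034]
```

```bash
python3 -m pendant '[0.1,1.5,0,-2.5,0.13,4.33,1, 0.1,1,0,-2.5,0.13,4.33,1, 0,0,0,-2.5,0.13,4.33,1, 0,0,0,-2.5,0.13,4.33,1, 0,0,0,-2.5,0.13,4.33,1, 0,0,0,-2.5,0.13,4.33,1, 0,0,0,0,0,0,1]'
python3 -c "
from h import *
s=sensors.state(); print(loc(s['tool_pos']),s['wrist_force'],s['moment']@F,s['grip_width'],s['gripper_force'],np.degrees((R.from_quat(s['ee_rot'])*tool(-.0528).inv()).as_rotvec())@F)"
```

```text
time: 10.7
tool_pos: [680.1, 10.8, 120.4]
ee_rot: [0.848, 0.462, 0.221, 0.135]
wrist_force: [-7.2, 4.1, 4.7]
grip_width: 14.9
gripper_force: 59.7
[ 0.75414663  3.50253908 22.90464926] [-7.17353025  4.11592617  4.66272502] [0.51019648 0.73576326 0.10925316] 14.936204959083874 59.69617009162903 [ 2.46541333e-02 -2.59381336e-02  6.01137353e+01]
```

```bash
python3 -m pendant '[0,0,0,-0.75,0.04,1.3,1, 0,0,0,-0.75,0.04,1.3,1, 0,0,0,0,0,0,1]'
python3 -c "
from h import *
s=sensors.state(); print(loc(s['tool_pos']),s['wrist_force'],s['moment']@F,s['grip_width'],np.degrees((R.from_quat(s['ee_rot'])*tool(-.0528).inv()).as_rotvec())@F)"
```

```text
time: 11.0
tool_pos: [680.1, 10.8, 120.4]
ee_rot: [0.838, 0.481, 0.218, 0.14]
wrist_force: [-7.8, 4.3, 5.2]
grip_width: 15.2
gripper_force: 70.5
[ 0.74287183  3.55481539 22.93469675] [-7.83355678  4.31636476  5.21340723] [ 0.55323905  0.73713257 -1.5703371 ] 15.163743771739181 [ 0.07845109 -0.06345297 62.73122299]
```

```bash
python3 -m pendant '[0,0,0,0.75,-0.04,-1.3,1, 0,0,0,0,0,0,0.4, 0,0,0,0,0,0,0.4, 0,0,0,0,0,0,0.4, -7.5,0.4,13,0,0,0,0.4, -7.5,0.4,13,0,0,0,0.4, -7.5,0.4,13,0,0,0,0.4, -7.5,0.4,13,0,0,0,0.4, -7.5,0.4,13,0,0,0,0.4, 0,0,0,0,0,0,0.4]'
python3 -m pendant '[-8.6,0.5,-5,3.82,-0.2,-6.62,0.4, -8.6,0.5,-5,3.82,-0.2,-6.62,0.4, -8.6,0.5,-5,3.82,-0.2,-6.62,0.4, -8.6,0.5,-5,3.82,-0.2,-6.62,0.4, -8.6,0.5,-5,3.82,-0.2,-6.62,0.4, -8.6,0.5,-5,3.82,-0.2,-6.62,0.4, -8.6,0.5,-5,3.82,-0.2,-6.62,0.4, -8.6,0.5,-5,3.82,-0.2,-6.62,0.4, 0,0,0,0,0,0,0.4, 0,0,0,0,0,0,0.4]'
python3 - <<'E'
from h import *
s=sensors.state(); print(loc(s['tool_pos']),s['wrist_force'],np.degrees((R.from_quat(s['ee_rot'])*tool(-.0528).inv()).as_rotvec())@F,vec([1,0,0]))
p,d=save('wrist','w4.png')
L=loc(cloud('wrist',d,np.ones(d.shape,bool),s))
for nm,m in (('bar',(L[:,2]>50)&(L[:,2]<58)&(np.hypot(L[:,0],L[:,1])<50)),('tab',(L[:,2]>41)&(L[:,2]<48)&(L[:,0]<-75)&(abs(L[:,1])<14)&(L[:,0]>-125))):
    print(nm,m.sum(),cv2.minAreaRect(L[m][:,:2].astype(np.float32)))
print(shift([-99.5,0,90]))
E
```

```text
time: 12.0
tool_pos: [643.4, 11.9, 187.6]
ee_rot: [0.843, 0.471, 0.221, 0.14]
wrist_force: [0.4, 0.5, 0.0]
grip_width: 51.1
gripper_force: 0.0
time: 13.0
tool_pos: [575.1, 15.8, 144.8]
ee_rot: [0.966, -0.022, 0.259, 0.008]
wrist_force: [-0.0, -0.9, -0.9]
grip_width: 51.5
gripper_force: 0.0
[-78.10859699   2.93944463  96.60092914] [-0.0412639  -0.88066376 -0.91920802] [-0.03801692 -0.01217537  0.47276347] [ 0.9 -0.   0.5]
bar 3654 ((-0.9811286926269531, 0.5336837768554688), (75.64540100097656, 15.934621810913086), 60.680660247802734)
tab 629 ((-100.17164611816406, 0.5714454650878906), (28.905208587646484, 11.450843811035156), 0.20611082017421722)
[-15.6  -2.1 -16.6]
```

View pics/w4.png

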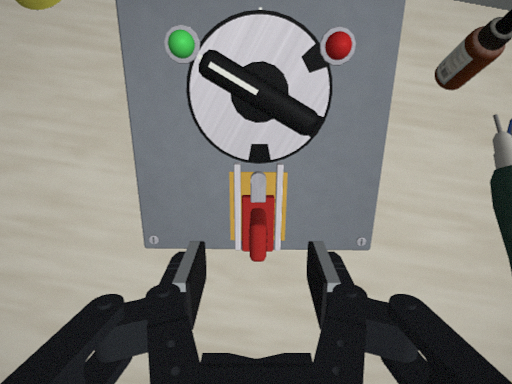

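The handle points at the green lamp (pointer tip (207,62), angle 60.7°). The notch at (260,152) faces the tongue at (258,180). Next I grip the catch again.

```bash
python3 -c "
from h import *
print(shift([-100,0.6,18]))"
python3 -m pendant '[-8.0,-0.7,-9,0,0,0,0.4, -8.0,-0.7,-8,0,0,0,0.4, 0,0,0,0,0,0,0.4, 7.1,-0.4,-12.3,0,0,0,0.4, 7.1,-0.4,-12.3,0,0,0,0.4, 7.1,-0.4,-12.3,0,0,0,0.4, 7.1,-0.3,-12.3,0,0,0,0.4, 7.1,-0.3,-12.3,0,0,0,0.4, 0,0,0,0,0,0,0.4]'
python3 -c "
from h import *
s=sensors.state(); print(loc(s['tool_pos']),s['wrist_force'])"
```

```text
[ 19.9  -3.4 -79.2]
time: 13.95
tool_pos: [595.2, 12.6, 65.4]
ee_rot: [0.966, -0.023, 0.258, 0.008]
wrist_force: [0.5, -0.9, 0.1]
grip_width: 51.2
gripper_force: 0.0
[-100.30253696    0.82162642   17.710237  ] [ 0.50289243 -0.90947361  0.08522664]
```

Grip, then push home: 20 mm first, then the rest.

```bash
python3 -m pendant '[0,0,0,0,0,0,1, 0,0,0,0,0,0,1, 0,0,0,0,0,0,1, 0,0,0,0,0,0,1, 2.2,-0.1,1.25,0,0,0,1, 2.2,-0.1,1.25,0,0,0,1, 2.2,-0.1,1.25,0,0,0,1, 2.2,-0.1,1.25,0,0,0,1, 0,0,0,0,0,0,1]' 40
python3 -c "
from h import *
s=sensors.state(); print(loc(s['tool_pos']),s['wrist_force']@F,s['grip_width'])"
python3 -m pendant '[2.2,-0.1,1.25,0,0,0,1, 2.2,-0.1,1.25,0,0,0,1, 2.2,-0.1,1.25,0,0,0,1, 2.2,-0.1,1.25,0,0,0,1, 0,0,0,0,0,0,1]'
python3 -c "
from h import *
s=sensors.state(); print(loc(s['tool_pos']),s['wrist_force']@F,s['grip_width'])"
```

```text
time: 14.85
tool_pos: [602.9, 12.7, 72.1]
ee_rot: [0.966, -0.023, 0.259, 0.007]
wrist_force: [-3.6, 4.1, 6.0]
grip_width: 11.2
gripper_force: 42.2
[-90.26104767   1.38729709  19.68075231] [-0.3511704   3.93159809  7.08015706] 11.200846779171204
time: 15.35
tool_pos: [611.8, 12.3, 77.3]
ee_rot: [0.966, -0.023, 0.259, 0.008]
wrist_force: [-4.5, 3.0, 7.0]
grip_width: 11.1
gripper_force: 42.3
[-79.98065354   1.3935905   19.69915327] [-0.53005759  2.77005997  8.41336096] 11.090507283942863
```

```bash
python3 -m pendant '[1.3,-0.1,0.75,0,0,0,1, 1.3,-0.1,0.75,0,0,0,1, 0,0,0,0,0,0,1]'
python3 -c "
from h import *
s=sensors.state(); print(loc(s['tool_pos']),s['wrist_force']@F)"
python3 -m pendant '[1.3,-0.1,0.75,0,0,0,1, 0.9,0,0.5,0,0,0,1, 0,0,0,0,0,0,1]'
python3 -c "
from h import *
s=sensors.state(); print(loc(s['tool_pos']),s['wrist_force']@F)"
```

```text
time: 15.65
tool_pos: [613.4, 12.2, 78.2]
ee_rot: [0.966, -0.023, 0.258, 0.007]
wrist_force: [-7.6, 3.2, 8.0]
grip_width: 11.4
gripper_force: 42.8
[-78.08287028   1.43124981  19.66571579] [-2.68678965  2.78126846 10.78658533]
time: 15.95
tool_pos: [613.6, 12.3, 78.2]
ee_rot: [0.966, -0.023, 0.256, 0.007]
wrist_force: [-17.5, 0.3, 9.5]
grip_width: 11.1
gripper_force: 43.7
[-77.92053843   1.48552377  19.60984386] [-10.38237542  -0.60688203  16.95982882]
```

The catch stopped against its end with about 10 N, so it is home. Next I release, retreat and check.

```bash
python3 -m pendant '[0,0,0,0,0,0,0.4, 0,0,0,0,0,0,0.4, 0,0,0,0,0,0,0.4, -7.5,0.4,13,0,0,0,0.4, -7.5,0.4,13,0,0,0,0.4, -7.5,0.4,13,0,0,0,0.4, -7.5,0.4,13,0,0,0,0.4, -7.5,0.4,13,0,0,0,0.4, -7.5,0.4,13,0,0,0,0.4, 0,0,0,0,0,0,0.4, 0,0,0,0,0,0,0.4]'
python3 - <<'E'
from h import *
s=sensors.state(); print(loc(s['tool_pos']),s['wrist_force'])
p,d=save('wrist','w5.png')
L=loc(cloud('wrist',d,np.ones(d.shape,bool),s))
for nm,m in (('bar',(L[:,2]>50)&(L[:,2]<58)&(np.hypot(L[:,0],L[:,1])<50)),('tab',(L[:,2]>41)&(L[:,2]<48)&(L[:,0]<-55)&(abs(L[:,1])<14)&(L[:,0]>-125))):
    print(nm,m.sum(),cv2.minAreaRect(L[m][:,:2].astype(np.float32)))
E
```

```text
time: 17.05
tool_pos: [571.9, 13.9, 156.9]
ee_rot: [0.966, -0.023, 0.259, 0.008]
wrist_force: [0.4, -0.4, -0.6]
grip_width: 51.1
gripper_force: 0.0
[-74.74060041   0.91236349 108.66797998] [ 0.43364563 -0.41587084 -0.5984648 ]
bar 3182 ((-0.8927173614501953, 0.7070579528808594), (75.84407806396484, 15.88063907623291), 60.72268295288086)
tab 607 ((-78.38780975341797, 0.5025744438171387), (12.404236793518066, 29.40032386779785), 89.81315612792969)
```

View pics/w5.png

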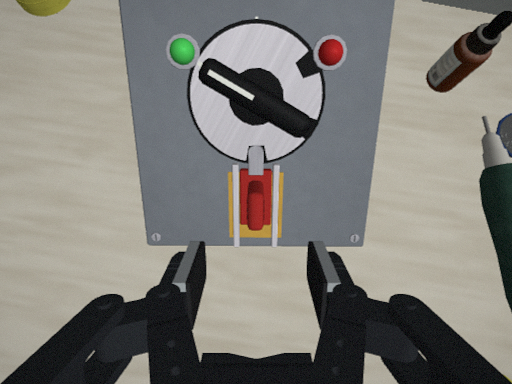

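The tongue at (257,155) sits in the notch. The tab is about 77.5 mm from the axis, which is fully home, and the handle is at 60.7° pointing at the green lamp.

```bash
python3 -c "
from station import job_done; print(job_done())"
```

```text
the job is handed in; nothing more can be done
None
```

The bench is switched to the green feed: I drew the catch clear, turned the handle to its stop at the green (left) lamp, pushed the catch fully home so it locks the handle there, and handed the job in at about 17 s.

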